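# Index the D shaft and hold the collar on its flat

### The arm

A 6-joint arm with a two-finger parallel gripper is mounted at the origin on a cart in front of the work surface, level with it; the furniture and walls round the work are solid. World frame = base frame: x ahead of the robot, y to its left, z up, the work surface at z = 0. Lengths are in mm, angles in degrees, forces in N, time in s.
With the tool pointing down it reaches from about 325 to 925 mm from the base axis. Payload 3.1 kg.
Tool frame: the origin (TCP) lies at the very end of the fingers, on their centre line; the grasp point (between the pads) lies grasp_offset behind it (grasp_offset is the distance from the TCP to the grasp point, in mm); z points along the fingers, y is the line along which they close (so a half turn about z gives the same grasp; the last joint's range is limited). The gripper opens to 85 mm and grips with 20 to 120 N. Pads are 22 mm wide; open, the fingers measure 114 mm over their backs; the gripper's body (76 mm by 85 mm) begins 54 mm behind the grasp point. The pads swing forward as they close: fully open they stand 13 mm farther back than shut.
Start: joints at [-78.507, 12.427, 92.441, -0, 75.132, -6.429], TCP at [192.349, -594.677, 231.3] pointing down, gripper open.
Joint ranges: [-157.48, 157.48], [-44.54, 120.13], [17.64, 146.25], [-64.5, 244.5], [7.68, 150.69], [-147.95, 147.95]. Speed limits (degrees/s): [159.86, 159.86, 180, 180, 180, 180].

### API

Orientations are given as [roll, pitch, yaw] about the fixed x, y, z axes, in that order (R = Rz(yaw) Ry(pitch) Rx(roll)).
In Python, from station import * gives the robot as it stands. Calls block until the motion is done:
- goto(position, orientation): joint-space move of the TCP to a pose.
- move_l(position, attitude=None, speed=150): straight line of the TCP; attitude=None keeps the orientation; speed is the mean speed in mm/s.
- move_j(angles): joint-space move.
- grip(opening, squeeze=None): finger opening in mm; squeeze is the grip in N (None keeps the last); returns when the fingers have stopped.
- wait(seconds).
- solve_ik(position, orientation): joint angles nearest the present ones, or None.
- get_obs(): the state.
- get_image(name): name is "scene" or "top" or "wrist"; returns the picture (400x640x3 uint8, red, green, blue); there is no depth.
- get_calibration(name): a dict with "fx", "fy", "cx", "cy" (pixels), "R" (3x3) and "t" (3): a world point X has camera coordinates R X + t; the wrist camera has in their place "mount" (4x4, takes a point from camera to tool coordinates, whose origin is the TCP and whose axes are the flange's). Camera axes: x right, y down, z forward; pixel columns grow to the right and rows downward; lengths in mm; the calibration is good to about 2 mm. A picture is of the moment at which its call begins: read the wrist's pose just before it. get_calibration takes no time and is no camera call.
A pose or a line that the arm cannot do raises Unreachable and nothing moves.
- sign_off(): hands the job in; it is judged then, once.
Trained networks look in the newest picture that a camera, given by its name, has taken for a name from the list of things; names that differ only in an ending like _2 or _b are one class to them, and where a whole thing is asked for, a point or a joint stands for the part that bears it (a point fixed in the world has none). Each returns a list of dicts, best first, with "score" (0 to 1); they miss things now and then, are a little off and sometimes report something else, mostly with a low value. They report only what shows in the picture. A call takes as long as a camera call.
- spot_in(name, camera): "extent" ([centre column, centre row, width, height] in pixels, round what is visible of it).
- regions_of(name, camera): "region" (400x640 bool, what is visible of it) and "extent" ([centre column, centre row, width, height] in pixels, round what is visible of it).
The state is a dict: "t": time; "joint_pos": joint angles; "qvel": joint speeds; "effort": joint torques, N m; "tcp_pos": TCP position; "ee_rot": TCP orientation; "wrist_force": force on the tool from outside, world axes, zero at the start; "moment": the same for the moment, N m; "grip_width": finger opening in mm; "grip_force": force on a finger pad.
Only numpy, scipy, OpenCV 4.12 (cv2) and the standard library are available. Lean on these libraries where they do the work, as an engineer would, in place of code of your own. Each camera call takes 0.05 s, during which the arm holds its last target. There are 200 camera calls.

### The job

First, with the collar still lying on the bench, turn the D-shaped shaft in the blue bearing stand until its flat faces the red mark on the housing. Then pick up the brass collar, slide it down over the shaft with its red thumb screw on the side of the flat, to about the middle of the flat's length, and press the tip of the screw gently and squarely against the flat, the flat still facing the mark. The program finishes while the gripper still holds the collar there, level and clear of the housing; leave the grease tin, the big nut and the tape measure where they are.

Things in the scene. Friction and masses are not known exactly. Their poses are not given: they have to be found in the camera images.
- stand: bearing stand bolted to the bench: grey base plate 90 x 90 x 10 mm, blue round housing 64 to 76 mm in diameter, flat top at 50 mm above the bench. Origin: on the shaft's axis, at the bench surface; z up (also the shaft's axis). Its -x axis points from the shaft's axis to the red mark (roughly towards the robot).
- red_mark (a point): the red mark, a painted bar 11 x 5 mm on the top of the housing, continued down its front; the point is the bar's middle, 26.5 mm from the shaft's axis in the stand's -x direction, 51 mm above the bench
- shaft (a joint): angle of the upright dark steel D shaft about the stand's z axis, anticlockwise seen from above; 0 = its flat faces the red mark exactly. It starts between 0.6 and 1.3 rad, turns within -2 to 2 and stays where it is left (0.08 N m turns it). Diameter 30 mm, round from 50 to 65 mm above the bench, with one flat from 65 mm up to its top at 115 mm; the top 2 mm are chamfered.
- shaft_flat (a point): middle of the bright milled flat on the dark shaft (24 mm wide, 50 mm long), 9 mm from the shaft's axis, 90 mm above the bench; turns with the shaft. Its -x axis is the outward normal of the flat, z up. The shaft is 24 mm thick across the flat (flat to round back) and 30 mm elsewhere.
- collar: loose brass shaft collar, about 0.2 kg, 24 mm tall, ring 48 mm in outside diameter with two parallel wrench flats 24 mm wide, 50 mm apart, on its +y and -y sides (to grip); bore 35 mm right through. Origin: centre of its underside, z up along the bore. A thumb screw, fixed in it, lies along its -x axis at half height: red knob 18 mm in diameter, 32 to 45 mm from the bore's axis.
- screw_tip (a point): end of the thumb screw (steel, 6 mm in diameter) inside the collar's bore, 11 mm from the bore's axis in the collar's -x direction, 12 mm above its underside; axes as the collar's. So the collar passes over the shaft only with the screw on the side of the flat; centred, the tip is then 2 mm from the flat.
- grease_tin: bystander: red grease tin with a grey lid, 71 mm in diameter, 75 mm tall; origin at the centre of its underside
- big_nut: bystander: big brass-coloured hexagon nut, 46 x 52 x 24 mm; origin at the centre of its underside
- tape_measure: bystander: yellow tape measure standing on edge, 33 x 75 x 59 mm; origin at the centre of its underside

How it is judged (in metres and radians):
On the way, in this order (a step that is already met when the one before it is completed fails the run):
1. the shaft's flat faces the red mark, the collar still lying on the bench (value of joint shaft between -0.15 and 0.15 rad and height (world z) of collar below 0.01 m), for 0.3 s.
2. the collar is picked up in the gripper (height (world z) of collar above 0.03 m and contact force between the fingers and collar above 1 N), for 0.2 s.
At the end, for the whole second after the job is handed in: Flat faces the mark within 0.2 rad; gripper holds the collar (over 2 N), still, level within 0.15 rad, underside over 60 mm above the bench; screw tip bears on the flat with 1 to 30 N, within 12 mm of mid-length and 5 mm of its centre line, square within 0.2 rad (value of joint shaft between -0.2 and 0.2 rad and x of screw_tip in the frame of shaft_flat between -0.001 and 0.0015 m and y of screw_tip in the frame of shaft_flat between -0.005 and 0.005 m and z of screw_tip in the frame of shaft_flat between -0.012 and 0.012 m and angle between the x axis of collar and the x axis of shaft_flat, either way round below 0.2 rad and angle between collar's own z axis and vertical below 0.15 rad and contact force between collar and stand between 1 and 30 N and height (world z) of collar above 0.06 m and contact force between the fingers and collar above 2 N and linear speed of collar below 0.02 m/s); the arm keeps its last pose, push and grip.
It fails at once if the collar is forced against the shaft with more than 60 N (contact force between collar and stand above 60 N).
It fails at once if the grease tin is moved by more than 20 mm (distance of grease_tin from where it was at the start of the episode above 0.02 m).
It fails at once if the big nut is moved by more than 20 mm (distance of big_nut from where it was at the start of the episode above 0.02 m).
It fails at once if the tape measure is moved by more than 20 mm (distance of tape_measure from where it was at the start of the episode above 0.02 m).
It also fails if it takes over 69 s, if anything falls off the work surface, if the arm or the gripper's body presses on something with over 40 N, if the wrist force passes 120 N, or if a joint passes its speed limit or range.

## Working session

There is one attempt and no reset: what is moved stays moved. The work goes in short steps, each a Python script; the robot and the scene stay as the last script left them, time stands still between calls to the robot, and variables do not carry over. Pictures are saved under pics/ and viewed, at most 10 in all, crops included, and the job is handed in when it is done.

```bash
ls; mkdir -p pics; cat > h.py <<'E'
from station import *
import numpy as np, cv2
def save(n,img): cv2.imwrite('pics/'+n+'.png',img[:,:,::-1])
def ray(cam,uv):
    c=get_calibration(cam)
    d=np.array([(uv[0]-c['cx'])/c['fx'],(uv[1]-c['cy'])/c['fy'],1.])
    if 'mount' in c:
        from scipy.spatial.transform import Rotation as Ro
        o=get_obs(); M=np.array(c['mount']); Rt=Ro.from_euler('xyz',o['ee_rot'],degrees=True).as_matrix()
        return Rt@M[:3,3]+np.array(o['tcp_pos']), Rt@(M[:3,:3]@d)
    R=np.array(c['R']);t=np.array(c['t'])
    return -R.T@t, R.T@d
def onz(cam,uv,z):
    p,d=ray(cam,uv); return p+d*(z-p[2])/d[2]
E
python3 - <<'E'
from h import *
import station
print({k:v for k,v in get_obs().items()}, getattr(station,'grasp_offset',None))
for cam in('scene','top'):
    im=get_image(cam); save(cam+'0',im)
    print(cam,ray(cam,(320,200)))
    for n in('stand','red_mark','shaft','shaft_flat','collar','screw_tip','grease_tin','big_nut','tape_measure'):
        try:
            r=spot_in(n,cam)[:2]
            print(n,[(round(q['score'],2),np.round(q['extent']).tolist(),np.round(onz(cam,q['extent'][:2],12)).tolist()) for q in r])
        except Exception as e: print(n,e)
E
```

```text
pics
{'t': 0.0, 'joint_pos': array([-7.85051491e+01,  1.24785943e+01,  9.25292386e+01,  7.23411047e-04,
        7.51318705e+01, -6.42855441e+00]), 'qvel': array([ 0.02659999,  0.01177309,  0.02845351,  0.06418205, -0.01693634,
        0.05371803]), 'effort': array([ 1.28821011e-03, -3.96840262e+01, -3.03852332e+01,  5.09445022e-05,
        9.81199293e-03,  5.66990465e-06]), 'tcp_pos': array([ 192.20118244, -593.85031928,  229.94146322]), 'ee_rot': array([-1.79861253e+02, -1.63361036e-02,  1.79231991e+01]), 'wrist_force': array([-0.07790854,  0.30575852, -0.96750233]), 'moment': array([-0.01508486, -0.00791419, -0.03305478]), 'grip_force': 0.0, 'grip_width': 85.71943788829296} 18.700000000000003
scene (array([ 64.4733135 , 595.74236398, 733.15652288]), array([ 0.49391732, -0.46004641, -0.7379516 ]))
stand [(0.76, [352.0, 194.0, 49.0, 58.0], [504.0, 78.0, 12.0])]
red_mark [(0.55, [350.0, 193.0, 47.0, 55.0], [509.0, 77.0, 12.0])]
shaft [(0.66, [353.0, 180.0, 12.0, 30.0], [536.0, 37.0, 12.0])]
shaft_flat [(0.56, [352.0, 179.0, 11.0, 27.0], [542.0, 37.0, 12.0])]
collar [(0.66, [282.0, 255
[... 442 characters left out ...]
294348 ,  0.00371215, -0.99959218]))
stand [(0.84, [368.0, 194.0, 43.0, 42.0], [496.0, 90.0, 12.0])]
red_mark [(0.77, [366.0, 195.0, 39.0, 42.0], [493.0, 93.0, 12.0])]
shaft [(0.65, [372.0, 193.0, 19.0, 10.0], [498.0, 79.0, 12.0])]
shaft_flat [(0.52, [370.0, 192.0, 12.0, 12.0], [500.0, 84.0, 12.0])]
collar [(0.51, [275.0, 199.0, 19.0, 27.0], [484.0, 308.0, 12.0])]
screw_tip [(0.6, [276.0, 198.0, 22.0, 24.0], [486.0, 306.0, 12.0])]
grease_tin [(0.73, [299.0, 141.0, 33.0, 36.0], [622.0, 252.0, 12.0])]
big_nut [(0.67, [351.0, 246.0, 20.0, 18.0], [372.0, 128.0, 12.0])]
tape_measure [(0.94, [250.0, 140.0, 19.0, 34.0], [624.0, 368.0, 12.0]), (0.51, [369.0, 195.0, 44.0, 39.0], [493.0, 87.0, 12.0])]
```

```bash
python3 - <<'E'
from h import *
c=get_calibration('wrist');print(c)
im=cv2.imread('pics/top0.png')[110:290,220:430]
cv2.imwrite('pics/topc.png',cv2.resize(im,None,fx=3.3,fy=3.3,interpolation=cv2.INTER_CUBIC))
# look at stand from above: tool down
for yaw in (0,90,-90,180):
    print(yaw, solve_ik([480,85,330],[180,0,yaw]), solve_ik([480,308,250],[180,0,yaw]))
E
```

```text
{'fx': 344.0156155900892, 'fy': 344.0156155900892, 'cx': 319.27298050849026, 'cy': 198.53287145624395, 'mount': array([[ 3.68713273e-04, -9.48464237e-01, -3.16883976e-01,
         8.28395625e+01],
       [ 9.99999861e-01,  4.69087106e-04, -2.40463789e-04,
        -7.59612974e-01],
       [ 3.76717492e-04, -3.16883843e-01,  9.48464279e-01,
        -1.42266221e+02],
       [ 0.00000000e+00,  0.00000000e+00,  0.00000000e+00,
         1.00000000e+00]])}
0 [ 1.78585413e+00 -8.59251029e+00  1.03543109e+02 -2.54444375e-14
  8.50494015e+01  9.17858541e+01] [ 2.56367734e+01  4.93178740e+00  9.88746903e+01 -2.54444375e-14
  7.61935223e+01  1.15636773e+02]
90 [ 1.78585413e+00 -8.59251029e+00  1.03543109e+02 -2.54444375e-14
  8.50494015e+01  1.78585413e+00] [ 2.56367734e+01  4.93178740e+00  9.88746903e+01 -2.54444375e-14
  7.61935223e+01  2.56367734e+01]
-90 None None
180 [  1.78585413  -8.59251029 103.54310876   0.          85.04940153
 -88.21414587] [ 25.63677342   4.9317874   98.87469032   0.          76.19352228
 -64.36322658]
```

View pics/topc.png

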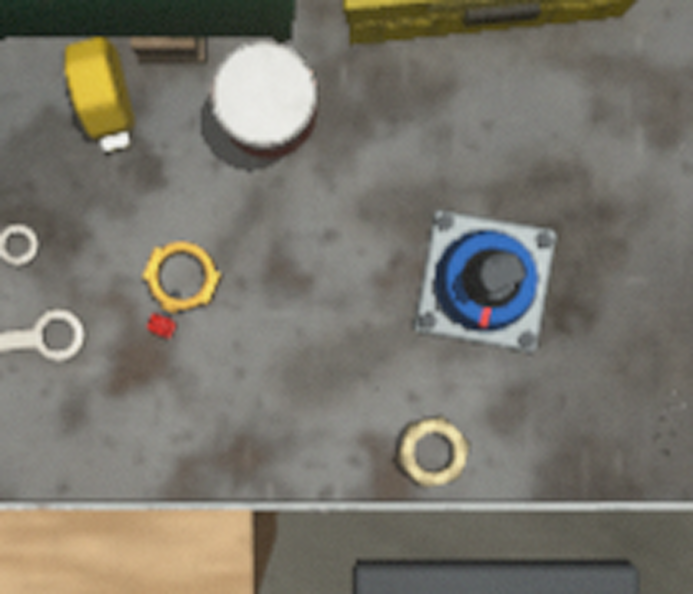

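The top view shows the stand at crop (487,278) with its mark at (485,317), so the stand is turned about -9°. The collar is at (180,276) with the knob at (161,326), so its yaw is about -21°. The nut, tin and tape are all well clear. Next I'll take close looks with the wrist camera.

```bash
python3 - <<'E'
from h import *
def look(n,names,z):
    wait(0.3); im=get_image('wrist'); save(n,im)
    for k in names:
        r=regions_of(k,'wrist')[:2]
        print(k,[(round(q['score'],2),np.round(q['extent'],1).tolist(),np.round(onz('wrist',q['extent'][:2],z),1).tolist()) for q in r])
    return im
goto([484,308,190],[180,0,180]); a=look('collar1',['collar','screw_tip'],24)
goto([495,88,215],[180,0,180]); b=look('stand1',['stand','shaft','shaft_flat'],115)
print(get_obs()['t'],get_obs()['tcp_pos'])
cv2.imwrite('pics/both.png',np.hstack([a[:,120:520],b[:,120:520]])[:,:,::-1])
E
```

```text
collar [(0.84, [326.2, 178.1, 54.7, 70.9], [486.6, 315.6, 24.0])]
screw_tip [(0.86, [321.1, 176.5, 57.1, 73.0], [485.0, 310.9, 24.0]), (0.38, [74.8, 186.5, 149.5, 115.2], [494.7, 81.0, 24.0])]
stand [(0.76, [324.9, 165.1, 101.4, 103.2], [470.0, 93.9, 115.0])]
shaft [(0.59, [326.1, 184.9, 37.3, 59.4], [484.8, 94.8, 115.0])]
shaft_flat [(0.61, [324.8, 188.8, 38.6, 55.0], [487.8, 93.7, 115.0])]
6.1583 [494.95109852  88.37430114 214.91053961]
```

View pics/both.png

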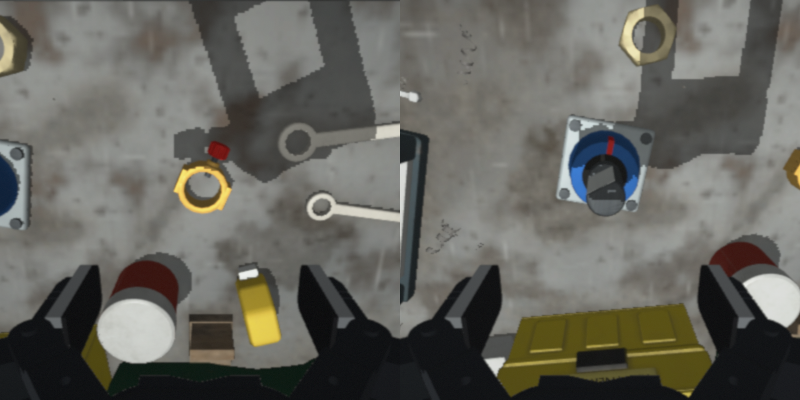

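The left half shows the collar at (204,188) with the knob at (219,151). The right half shows the stand, with the mark at (610,147), the shaft top at about (604,205) and the bright flat at (603,182). I'll magnify both to get angles and centres.

```bash
python3 - <<'E'
import cv2,numpy as np
a=cv2.imread('pics/collar1.png')[130:220,280:370]; b=cv2.imread('pics/stand1.png')[125:225,275:375]
f=lambda i,s:cv2.resize(i,(s,s),interpolation=cv2.INTER_CUBIC)
cv2.imwrite('pics/z.png',np.hstack([f(a,300),np.clip(f(b,500)*1.5,0,255).astype('uint8')[:500]]) if 0 else np.hstack([np.vstack([f(a,300),np.zeros((200,300,3),'uint8')]),np.clip(f(b,500)*1.6,0,255).astype('uint8')]))
E
```

```text
(no output)
```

View pics/z.png

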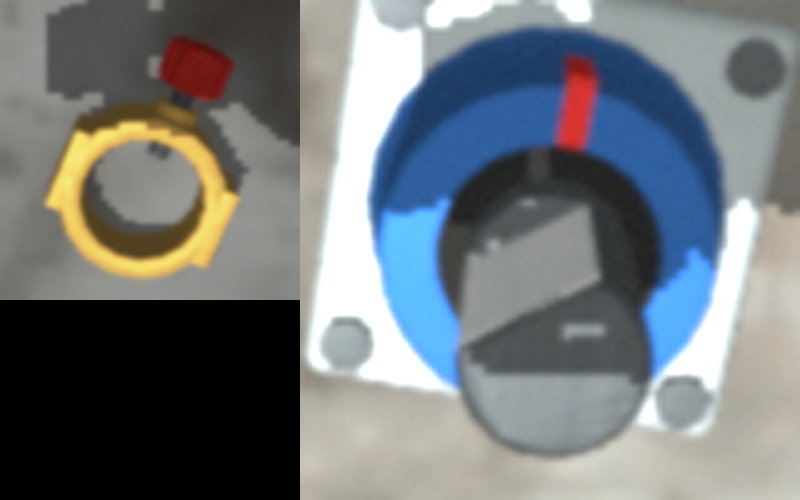

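The magnified view is clear: the flat's top edge runs from (465,348) to (600,278), the D top is centred near (555,360), and the four bolt heads and the mark are visible. I can compute poses from these.

```bash
python3 - <<'E'
from h import *
Z=lambda u,v:((u-300)/5+275-.4,v/5+125-.4)
W=lambda u,v,z:onz('wrist',Z(u,v),z)[:2]
B=[W(*p,10) for p in((402,8),(755,68),(683,402),(346,342))]
print('bolts',np.round(B,1),'c',np.mean(B,0))
e1,e2=W(579,88,51),W(572,148,51); print('mark',e1,e2,(e1+e2)/2,'yaw from mark',np.degrees(np.arctan2(*(e2-e1)[::-1])))
q=[(B[1]-B[0]),(B[2]-B[1]),(B[3]-B[2]),(B[0]-B[3])]
print([np.degrees(np.arctan2(v[1],v[0]))%90-90 for v in q])
print('top c',W(555,360,115))
f=W(600,278,113.5)-W(465,348,113.5);print('flat edge',W(600,278,113.5),W(465,348,113.5),'dir',np.degrees(np.arctan2(f[1],f[0])),np.hypot(*f))
# collar: use recorded pose by offset (same attitude): shift of tcp
s=np.array([484,308,190])-np.array([495,88,215])
Y=lambda u,v:(u/3.3333+280-.4,v/3.3333+130-.4)
def WC(u,v,z): return onz('wrist',Y(u,v),z-s[2])[:2]+s[:2]
c=WC(143,190,24);k=WC(197,70,12);print('collar',c,'knob',k,'yaw',np.degrees(np.arctan2(*(c-k)[::-1])),np.hypot(*(c-k)))
for p in [((85,122),(50,205)),((238,192),(205,268))]:
    d=WC(*p[1],20)-WC(*p[0],20);print(np.degrees(np.arctan2(d[1],d[0])), (WC(*p[1],18)+WC(*p[0],18))/2)
E
```

```text
bolts [[454.6  65.5]
 [466.5 136.2]
 [537.7 123.9]
 [524.3  52.2]] c [495.77817936  94.44927631]
mark [463.8963155   99.52840752] [474.6894378   98.39039633] [469.29287665  98.95940193] yaw from mark -6.018945007296019
[np.float64(-9.485363432270375), np.float64(-9.801194045755679), np.float64(-10.588795200111122), np.float64(-10.84026905197328)]
top c [493.86062224  94.31848373]
flat edge [481.68263617 100.86622377] [492.4856521   80.94908486] dir 118.47531481183707 22.65827829611217
collar [494.666801   312.68509116] knob [463.02148427 327.86150917] yaw -25.62138130180752 35.09629231472391
-22.99566663646668 [488.77805677 291.25928922]
-21.108292706516064 [508.59362673 335.42563995]
```

Stand: (495.3, 94.4), yaw -10°. The flat is at 38.5° (0.67 rad), which falls in the stated range. Collar: about (494.5, 313), yaw about -23°. Next I'll grip the shaft across the flat and turn it.

```bash
cat >> h.py <<'E'
C=np.array([495.3,94.4]); PSI=-10.
def st(s=''):
    o=get_obs(); print(s,'t%.1f'%o['t'],np.round(o['tcp_pos'],1),np.round(o['ee_rot'],1),'F',np.round(o['wrist_force'],1),'M',np.round(o['moment'],2),'w %.1f gf %.1f'%(o['grip_width'],o['grip_force']))
def shaftpose(a,z):  # a deg
    n=np.radians(PSI+a); p=C+3*np.array([np.cos(n),np.sin(n)])
    return [p[0],p[1],z],[180,0,PSI+a+90]
E
python3 - <<'E'
from h import *
goto(*shaftpose(38.5,180)); p,r=shaftpose(38.5,78); move_l(p,r,100); st('down')
grip(15,25); st('closed')
for a in (30,20,10,0):
    p,r=shaftpose(a,78); move_l(p,r,12); 
st('turned')
grip(85); st('open')
p,r=shaftpose(0,180); move_l(p,r,150)
goto([495,92,215],[180,0,180]); wait(.3); im=get_image('wrist'); save('stand2',im)
b=im[125:225,275:375]; save('z2',np.clip(cv2.resize(b,(500,500),interpolation=cv2.INTER_CUBIC)*1.5,0,255).astype('uint8')); st()
E
```

```text
down t8.3 [498.7  95.9  78.8] [179.9   0.  118.5] F [ 0.1 -1.5  0.6] M [ 0.01 -0.05 -0.02] w 85.5 gf 0.0
closed t8.9 [496.7  95.   78.3] [-179.8    0.   118.5] F [-4.9 -2.9  4.6] M [-0.34  0.48 -0.06] w 23.5 gf 26.3
turned t10.2 [497.   93.1  78.3] [-1.798e+02  1.000e-01  8.000e+01] F [-4.1 -3.3  4.8] M [-0.39  0.51 -0.04] w 23.5 gf 25.9
open t10.8 [498.3  93.9  78. ] [180.  -0.  80.] F [-0.2 -0.4 -0.2] M [ 0.05 -0.    0.05] w 85.1 gf 0.0
 t13.6 [495.  92. 215.] [180.  -0. 180.] F [0.1 0.2 0. ] M [-0.05  0.03  0.01] w 85.2 gf 0.0
```

View pics/z2.png

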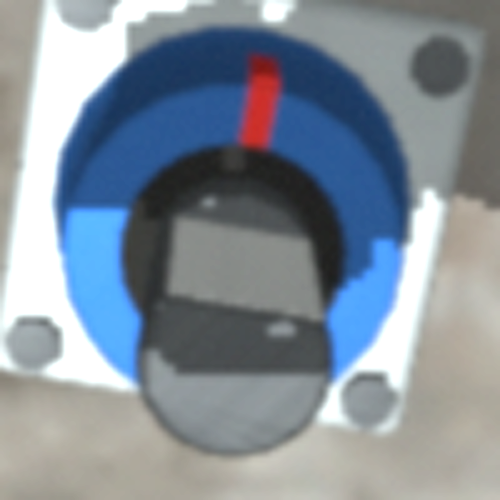

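The flat now faces the mark, its edge parallel to the plate edge. Next, a close look at the collar with the tool aligned to it.

```bash
sed -i 's/^C=.*/C=np.array([494.1,93.8]); PSI=-10./' h.py; python3 - <<'E'
from h import *
goto([495,313,125],[180,0,157.5]); wait(.3); st(); im=get_image('wrist'); save('collar2',im)
r=regions_of('collar','wrist')[0]; print(r['score'],np.round(r['extent'],1))
b=im[130:260,255:385]; save('c2',cv2.resize(b,(520,520),interpolation=cv2.INTER_CUBIC))
# predicted projections of candidates: centre at z 24 -> pixel
c=get_calibration('wrist');M=np.array(c['mount'])
from scipy.spatial.transform import Rotation as Ro
o=get_obs();Rt=Ro.from_euler('xyz',o['ee_rot'],degrees=True).as_matrix()
def proj(X):
    p=M[:3,:3].T@(Rt.T@(np.array(X)-o['tcp_pos'])-M[:3,3]); return p[:2]/p[2]*c['fx']+[c['cx'],c['cy']]
def outline(x,y,yaw):
    R=Ro.from_euler('z',yaw,degrees=True).as_matrix(); t=np.linspace(0,2*np.pi,73)
    L=[]
    for rad,z in((24,24),(17.5,24)): L.append([proj(R@[rad*np.cos(q),rad*np.sin(q),z]+[x,y,0]) for q in t])
    for s in(1,-1): L.append([proj(R@[u,25*s,24]+[x,y,0]) for u in(-12,12)])
    L.append([proj(R@[u,0,12]+[x,y,0]) for u in(-45,-32)])
    return L
big=cv2.resize(b,(520,520),interpolation=cv2.INTER_CUBIC).copy()
for l in outline(497,313,-22.5): cv2.polylines(big,[np.int32((np.array(l)-[255,130]+.5)*4)],False,(0,0,255),1)
save('c2o',big)
E
```

```text
t14.8 [495.7 312.2 125.7] [180.    0.  157.4] F [-0.   1.4 -0.7] M [-0.01 -0.09  0.05] w 85.0 gf 0.0
0.87 [319.9 184.3  63.7  88.4]
```

View pics/c2o.png

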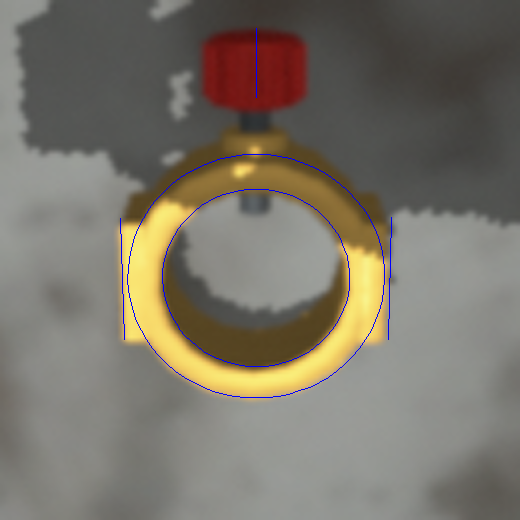

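The overlay matches to within about 0.5 mm, so the collar is at (497,313), yaw -22.5°. The shaft grip showed a camera bias of about 1.2 mm, so I'll aim at (496, 312.8). Pick it up.

```bash
python3 - <<'E'
from h import *
A=[180,0,157.5]
move_l([496,312.8,60],A,120); st()
move_l([496,312.8,1],A,60); st('down')
grip(40,45); st('closed')
move_l([496,312.8,60],A,80); wait(.3); st('lift')
move_l([496,312.8,170],A,150)
goto([C[0],C[1],170],[180,0,180+PSI]); wait(.4); st('above')
im=get_image('wrist'); save('held',im); save('heldc',cv2.resize(im[130:330,200:440],(720,600)))
E
```

```text
t15.6 [496.4 313.   60.3] [180.    0.  157.5] F [ 0.1 -0.4  0.8] M [ 0.03  0.03 -0.  ] w 84.8 gf 0.0
down t16.7 [496.5 313.    1.5] [180.    0.  157.5] F [-0.2 -0.4  0.6] M [ 0.   -0.02 -0.01] w 84.9 gf 0.0
closed t17.1 [496.6 313.    1.6] [1.799e+02 1.000e-01 1.575e+02] F [ 0.3 -0.4  2.2] M [-0.08  0.09 -0.02] w 48.9 gf 48.3
lift t18.3 [495.6 312.6  59.4] [-180.    -0.   157.5] F [-0.4  0.5 -1.7] M [ 0.04 -0.03  0.01] w 49.3 gf 47.9
above t20.5 [494.2  94.4 170. ] [180.    0.  170.1] F [ 0.4  0.3 -2.6] M [0.02 0.06 0.03] w 49.1 gf 47.9
```

View pics/heldc.png

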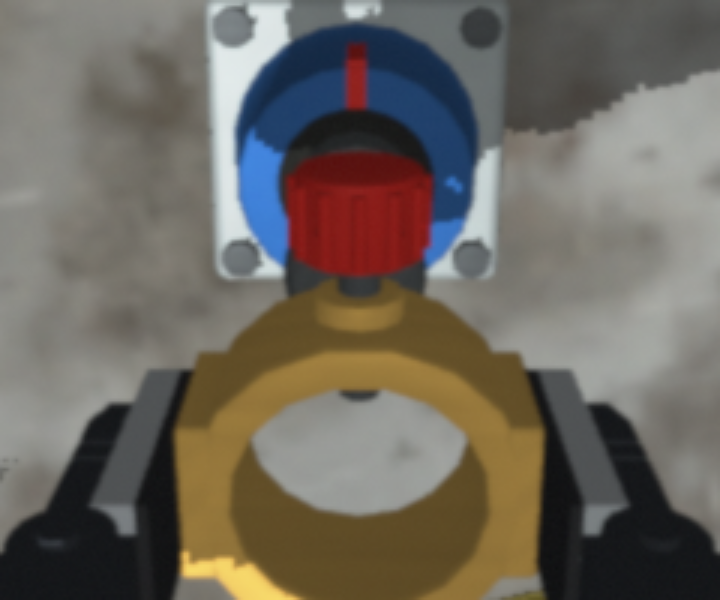

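The collar is held square, with the screw at (358,240) on the mark side in line with the shaft. I'll lower it in steps and watch the force.

```bash
python3 - <<'E'
from h import *
A=[180,0,180+PSI]
move_l([C[0],C[1],125],A,80); wait(.3); st()
for z in (119,114,109,104,100,95,90,85,80.5):
    move_l([C[0],C[1],z],A,25); wait(.15)
    F=np.mean([get_obs()['wrist_force'] for _ in range(3)],0); print(z,np.round(F,1))
    if F[2]>4 or np.hypot(F[0],F[1])>6: print('STOP'); break
st()
E
```

```text
t21.6 [494.6  93.8 125.6] [1.8e+02 1.0e-01 1.7e+02] F [ 0.2  0.8 -3.1] M [0.04 0.01 0.02] w 49.1 gf 47.9
119 [-0.1 -0.5 -2.3]
114 [-0.9 -0.  -1.1]
109 [ 0.5  0.7 -2.7]
104 [-0.2 -0.1 -1.6]
100 [-0.2 -0.9 -2.1]
95 [-0.2 -0.4 -1.6]
90 [-0.5  0.3 -1.2]
85 [-0.4  0.6 -1.7]
80.5 [ 0.7  0.3 -1.7]
 t26.1 [494.3  93.8  80.6] [180.   0. 170.] F [ 0.7  0.3 -1.7] M [-0.03 -0.01 -0.01] w 49.1 gf 48.0
```

It's on without touching. Now I'll press gently along the stand's +x.

```bash
python3 - <<'E'
from h import *
A=[180,0,180+PSI]; n=np.array([np.cos(np.radians(PSI)),np.sin(np.radians(PSI))])
def avg(k=6):
    L=[]
    for _ in range(k): wait(.03); o=get_obs(); L.append(np.r_[o['wrist_force'],o['tcp_pos']])
    return np.mean(L,0)
b=avg(); print('base',np.round(b,1))
for i in range(1,16):
    d=.5*i; p=C+d*n; move_l([p[0],p[1],79.5],A,20); wait(.15)
    a=avg(); f=-(a-b)[:2]@n; print(d,'f %.1f'%f,np.round(a[:3]-b[:3],1),'adv %.2f'%((a-b)[3:5]@n))
    if f>7: break
wait(.5); st(); a=avg(12); print('final f %.1f'%(-(a-b)[:2]@n))
im=get_image('wrist'); save('press',im); im2=get_image('scene')
save('pressc',cv2.resize(im[130:330,200:440],(720,600)))
E
```

```text
base [ 1.000e-01  1.000e-01 -2.100e+00  4.942e+02  9.380e+01  8.060e+01]
0.5 f 0.5 [-0.5  0.  -0.3] adv 0.19
1.0 f 3.7 [-3.7  0.5  1.7] adv 0.27
1.5 f 6.0 [-5.9  1.1  2.6] adv 0.32
2.0 f 6.3 [-6.3  0.7  3.5] adv 0.32
2.5 f 7.1 [-7.   1.3  3.8] adv 0.35
 t29.8 [494.6  93.7  79.1] [-180.    -0.3  170. ] F [-6.6  1.2  2.3] M [0.24 1.13 0.02] w 49.1 gf 48.3
final f 7.0
```

View pics/pressc.png

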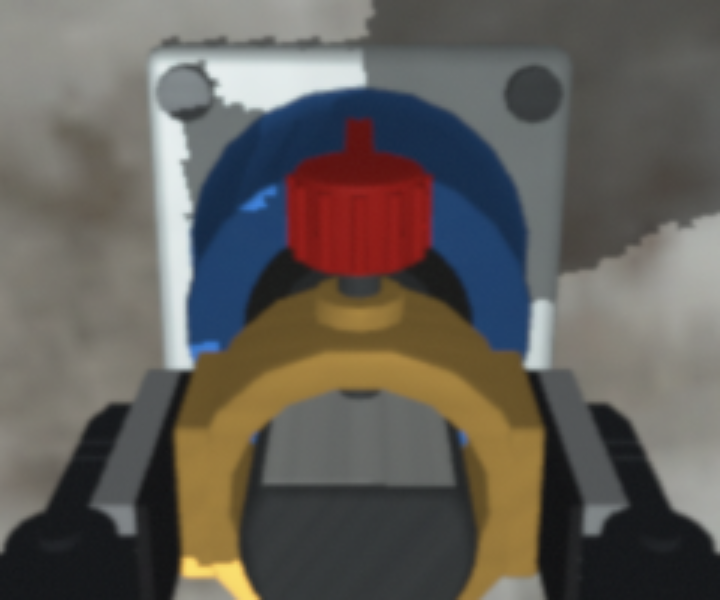

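The picture shows the collar on the shaft, centred. The knob at (360,215) is in line with the mark, and the screw tip at (360,395) bears on the bright flat. The contact force is steady at 7 N sideways, so I'll hand it in.

```bash
python3 - <<'E'
from h import *
st(); print(sign_off())
E
```

```text
t30.2 [494.6  93.7  79. ] [-180.    -0.3  170. ] F [-7.3  2.1  2.4] M [0.22 1.09 0.  ] w 48.9 gf 48.3
the job is handed in; nothing more can be done
None
```

I handed the job in at about 30 s: the flat faces the mark, and the gripper holds the collar level at about mid-flat with the screw tip pressing on the flat at about 7 N; no verdict came back.

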